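Stir the small beads through the sieve

ROBOT

A 6-joint arm with a two-finger parallel gripper is mounted at the origin on the work surface. World frame = base frame: x ahead of the robot, y to its left, z up, the work surface at z = 0. Lengths are in m, angles in rad, forces in N, time in s.
With the tool pointing down it reaches from about 0.275 to 0.75 m from the base axis. Payload 10.2 kg.
Tool frame: the origin (TCP) lies at the very end of the fingers, on their centre line; the grasp point (between the pads) lies 19 mm behind it (ctrl.hold_point_z is the distance from the TCP to the grasp point, in m); x points along the fingers, z is the direction in which the jaws open and shut, and the axes are right-handed (so a half turn about x gives the same grasp; the last joint's range is limited). The gripper opens to 85 mm and grips with 20 to 120 N. Pads are 22 mm wide; open, the fingers measure 114 mm over their backs; the gripper's body (76 mm by 85 mm) begins 54 mm behind the grasp point. The pads swing forward as they close: fully open they stand 13 mm farther back than shut.
Start: joints at [1, 0.313, 1.498, -0, 1.331, -0.223], TCP at [0.179, 0.494, 0.231] pointing down, gripper open.
Joint ranges: [-2.94, 2.94], [-0.97, 2.17], [0.19, 2.56], [-1.23, 4.37], [0.02, 3.11], [-2.88, 2.88]. Speed limits (rad/s): [2.39, 2.39, 3.01, 3.14, 3.14, 3.14].

INTERFACE

Orientations are given as a unit quaternion [w, x, y, z].
In Python, from rig import ctrl gives the robot as it stands. The module is installed in compiled form; this text tells all that it offers. Calls block until the motion is done:
- ctrl.move_to(position, orientation): joint-space move of the TCP to a pose.
- ctrl.servo_line(position, vel=0.15, rot=None, guard=None): straight line of the TCP; rot=None keeps the orientation; vel is the mean speed in m/s. With guard (N) it stops when the force on the tool has changed by that much, and returns True; else False.
- ctrl.set_joints(angles): joint-space move.
- ctrl.grip(opening, squeeze=None): finger opening in m; squeeze is the grip in N (None keeps the last); returns when the fingers have stopped.
- ctrl.sleep(seconds).
- ctrl.solve_ik(position, orientation): joint angles nearest the present ones, or None.
- ctrl.sense(): the state.
- ctrl.read_camera(name): name is "scene" or "top"; returns a dict with "image" (420x560x3 uint8, red, green, blue), "depth" (420x560 float32, m along the optical axis (not along the pixel's ray), 0 where there is no reading), "fx", "fy", "cx", "cy" (pixels), "rvec" (rotation vector, rad) and "tvec" (3), from world to camera coordinates, as OpenCV has them. Camera axes: x right, y down, z forward; pixel columns grow to the right and rows downward; lengths in m; the calibration is good to about 2 mm. A picture is of the moment at which its call begins.
A pose or a line that the arm cannot do raises ctrl.IKError and nothing moves.
- ctrl.close_job(): hands the job in, once; it reports no verdict.
The state is a dict: "time_s": time; "joint_positions": joint angles; "dq": joint speeds; "tau": joint torques, N m; "eef_pos": TCP position; "orientation": TCP orientation; "force": force on the tool from outside, world axes, zero at the start; "torque": the same for the moment, N m; "finger_gap": finger opening in m.
Only numpy, scipy, OpenCV 4.12 (cv2) and the standard library are available. Lean on these libraries where they do the work, as an engineer would, in place of code of your own. Each camera call takes 0.05 s, during which the arm holds its last target.

TASK

Take the blue-handled rod from its leaning rest and stir the beads in the sieve with it, reaching in under the wire rack, until all three small red beads have dropped through the holes into the tray below and only the three big cream beads are left in the sieve. Move the beads only with the rod, never with the gripper, then lay the rod back home in its rest and leave everything else on the bench where it stands.

Things in the scene. Friction and masses are not known exactly. Their poses are not given: they have to be found in the camera images.
- sieve: Fixed sieve stand; origin on the bench under its centre, x away from the robot at yaw 0, z up. A square tin plate (196 mm, top 56 mm above the bench, 6 mm thick) with three round holes and a round copper rim 26 mm high (inner radius 82 mm) that holds the beads; below it a 200 mm square catch tray, 36 mm high. A wire rack stands over its back part (see rack_front).
- sieve_floor (a point): centre of the sieve's upper floor surface, 56 mm above the bench; axes as the sieve
- rack_front (a point): middle of the front wire of the rack, a grille of 3 to 6 mm wires 20 mm apart, 198 mm above the bench; axes as the sieve, whose centre lies 12 mm behind (+x). It reaches 93 mm to each side and 127 mm back (+x), on posts at the two back corners. Its front and sides are open, so the rod gets under it leaning towards -x.
- rest_foot (a point): where the centre of the rod's foot belongs in the rest, at the foot stop, 35 mm above the bench
- rest_handle (a point): where the point rod_handle belongs when the rod lies home in the rest (211 mm above the bench)
- rest: Fixed dark wooden rod rest; origin on the bench, x away from the robot at yaw 0. An open 90 degree V trough 140 mm long (40 mm wide at its mouth), leaning 35 degrees from vertical, its top end towards -x of this frame, with a flat stop at its foot; the V opens upwards and to +x. Base 150 x 80 mm.
- rod: Stirring rod, about 120 g: steel shaft 12 mm in diameter, 160 mm long, then a square blue handle 18 x 18 mm reaching from 160 to 250 mm from the foot. Origin at the centre of its foot, z along the rod towards the handle, x and y square to the handle's faces. At the start it leans in the rest with its handle clear above the trough (y level).
- rod_tip (a point): centre of the rod's foot (the stirring end)
- rod_handle (a point): on the rod's axis, 215 mm from its foot, in the upper middle of the blue handle (35 mm below its end): the place to grip
- hole0 (a point): centre of one of the three 33 mm holes, at the upper floor surface (64 mm from the sieve's centre, near the rim)
- hole1 (a point): centre of one of the three 33 mm holes, at the upper floor surface (64 mm from the sieve's centre, near the rim)
- hole2 (a point): centre of one of the three 33 mm holes, at the upper floor surface (64 mm from the sieve's centre, near the rim)
- small0: small red bead: upright round disc 22 mm in diameter, 16 mm high; origin at the centre of its underside. It fits through the holes.
- small1: small red bead: upright round disc 22 mm in diameter, 16 mm high; origin at the centre of its underside. It fits through the holes.
- small2: small red bead: upright round disc 22 mm in diameter, 16 mm high; origin at the centre of its underside. It fits through the holes.
- big0: big cream bead: upright round disc 38 mm in diameter, 18 mm high; origin at the centre of its underside. Too big for the holes.
- big1: big cream bead: upright round disc 38 mm in diameter, 18 mm high; origin at the centre of its underside. Too big for the holes.
- big2: big cream bead: upright round disc 38 mm in diameter, 18 mm high; origin at the centre of its underside. Too big for the holes.
- weight_a: bystander: hexagonal iron weight, 48 mm over corners, 42 mm high; origin under its centre
- weight_b: bystander: hexagonal iron weight, 48 mm over corners, 42 mm high; origin under its centre
- pulley: bystander: cream bakelite pulley lying flat, 56 mm in diameter, 22 mm high; origin under its centre
- bob: bystander: brass cone pendulum bob standing on its base, 44 mm in diameter, 56 mm high; origin under its centre
- stopper: bystander: frosted glass stopper, 38 mm in diameter, 40 mm high; origin under its centre

How it is judged:
By the outcome, as a careful person would: the job done as asked, in the order asked, and still so for the second after the job is handed in, with the robot touching nothing.
It also fails if it takes over 72 s, if anything falls off the work surface, if the arm or the gripper's body presses on something with over 40 N, if the wrist force passes 120 N, or if a joint passes its speed limit or range.

## Working session

There is one attempt and no reset: what is moved stays moved. The work goes in short steps, each a Python script; the robot and the scene stay as the last script left them, time stands still between calls to the robot, and variables do not carry over. Pictures are saved under pics/ and viewed, and the job is handed in when it is done.

```bash
ls; mkdir -p pics; python3 - <<'E'
from rig import ctrl
import cv2,numpy as np
print(ctrl.sense(), ctrl.hold_point_z)
for n in("scene","top"):
    c=ctrl.read_camera(n); cv2.imwrite(f"pics/{n}0.png",c["image"][:,:,::-1])
    np.savez(f"{n}0.npz",**c); print(n,c["fx"],c["fy"],c["cx"],c["cy"],c["rvec"],c["tvec"])
E
```

```text
pics
{'time_s': 0.0, 'joint_positions': array([ 9.99594804e-01,  3.13437413e-01,  1.49844281e+00,  1.35246886e-05,
        1.33099762e+00, -2.23400409e-01]), 'dq': array([-0.00033829,  0.00253023,  0.00173095,  0.0007611 , -0.00137051,
       -0.00048505]), 'tau': array([ 2.02482486e-03, -4.12233567e+01, -2.59766400e+01,  1.02347417e-04,
        3.73996503e-03, -2.05337614e-06]), 'eef_pos': array([0.17880176, 0.49333956, 0.23073936]), 'orientation': array([ 0.57854956, -0.40611263,  0.57939426,  0.40577732]), 'force': array([ 0.01779532, -0.26299481,  0.95382219]), 'torque': array([-0.0540593 , -0.01697973, -0.00581466]), 'finger_gap': 0.08544032282807074} 0.0187
scene 473.4659361620713 473.4659361620713 280.18733009788707 210.38040357439274 [ 1.92686327  1.59729486 -0.61834469] [-0.12286877 -0.30523149  1.5390931 ]
top 503.4467146074387 503.4467146074387 279.3343749151541 216.79431137581366 [ 2.12528533 -2.13926254  0.18598993] [0.04174662 0.57040787 1.30267828]
```

View pics/scene0.png

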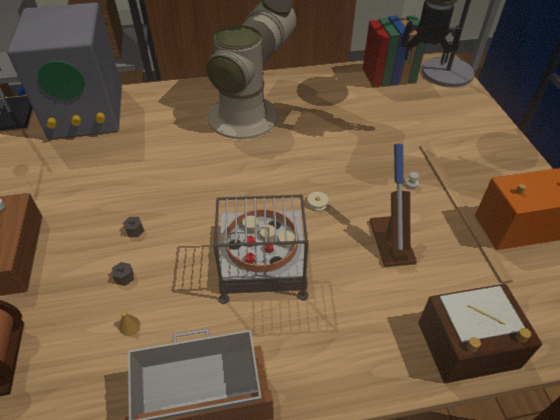

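View pics/top0.png

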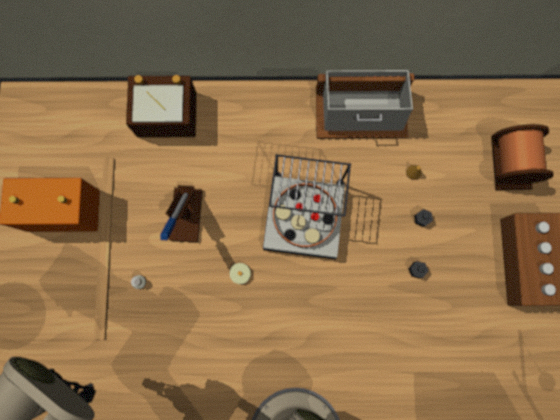

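```bash
cat > h.py <<'E'
import numpy as np, cv2
from scipy.spatial.transform import Rotation as R
def load(f): return dict(np.load(f))
def K(c): return np.array([[c["fx"],0,c["cx"]],[0,c["fy"],c["cy"]],[0,0,1.]],float)
def proj(c,P):
    return cv2.projectPoints(np.asarray(P,float).reshape(-1,1,3),c["rvec"],c["tvec"],K(c),None)[0].reshape(-1,2)
def onplane(c,uv,z):
    Rm=cv2.Rodrigues(c["rvec"])[0]; o=-Rm.T@c["tvec"].ravel()
    uv=np.asarray(uv,float).reshape(-1,2)
    d=(Rm.T@(np.linalg.inv(K(c))@np.c_[uv,np.ones(len(uv))].T)).T
    return o+d*((z-o[2])/d[:,2])[:,None]
def cloud(c):
    Rm=cv2.Rodrigues(c["rvec"])[0]
    v,u=np.mgrid[:420,:560]; d=c["depth"]
    X=np.stack([(u-c["cx"])/c["fx"]*d,(v-c["cy"])/c["fy"]*d,d],-1)-c["tvec"].ravel()
    return X@Rm
def crop(c,u0,u1,v0,v1,s,f):
    im=cv2.resize(c["image"][v0:v1,u0:u1,::-1],None,fx=s,fy=s,interpolation=cv2.INTER_CUBIC)
    cv2.imwrite(f,im)
E
python3 - <<'E'
from h import *
t=load("top0.npz");s=load("scene0.npz")
crop(t,255,360,150,265,5,"pics/tc.png")
crop(s,200,320,180,305,5,"pics/sc.png")
a=cv2.resize(t["image"][180:250,150:215,::-1],None,fx=6,fy=6); b=cv2.resize(s["image"][135:275,360:425,::-1],None,fx=4,fy=4)
cv2.imwrite("pics/rt.png",a);cv2.imwrite("pics/rs.png",b)
X=cloud(t)
for n in("t","s"):
    c={"t":t,"s":s}[n];X=cloud(c)
    im=c["image"].astype(int); m=(im[...,2]>im[...,0]+40)&(X[...,2]>.1)
    m[:, :]&=(c["depth"]>0)
    reg=np.zeros_like(m); 
    if n=="t": reg[180:250,150:215]=1
    else: reg[135:275,360:425]=1
    P=X[m&reg]; print(n,len(P),P.mean(0) if len(P) else 0)
    if len(P)>5:
        U,S,V=np.linalg.svd(P-P.mean(0)); print(V[0],S); print(P[P[:,2].argmax()],P[P[:,2].argmin()])
E
```

```text
t 128 [0.51538644 0.29996991 0.21832959]
[-0.62855502  0.05513725  0.77580827] [0.30243534 0.04614225 0.03418236]
[0.49852086 0.30796062 0.24561186] [0.54752966 0.30399781 0.17501775]
s 89 [0.52249346 0.30317914 0.21134013]
[ 0.58727611 -0.05398175 -0.80758451] [0.2389863  0.03098998 0.01869337]
[0.50155778 0.30454383 0.24414092] [0.54649302 0.30398895 0.17450348]
```

View pics/tc.png

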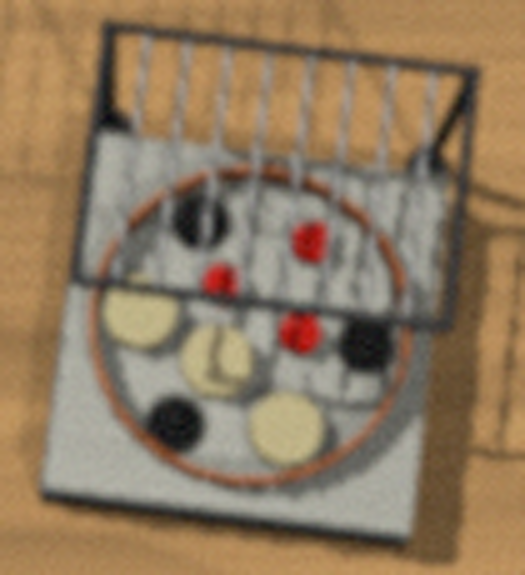

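View pics/sc.png

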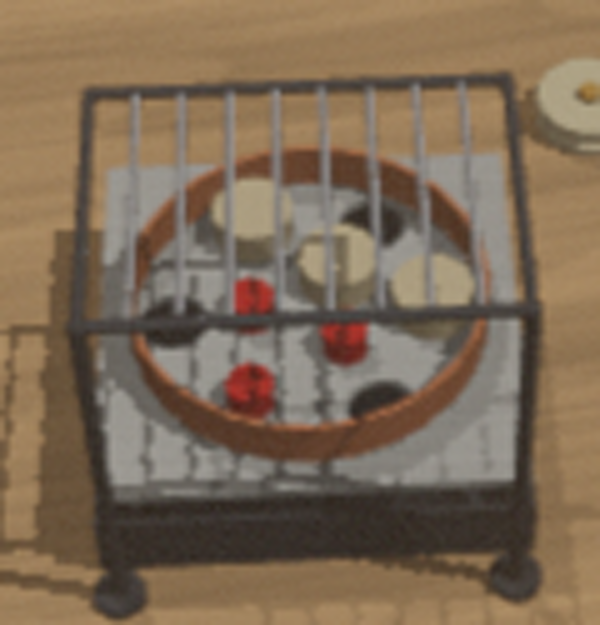

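View pics/rt.png

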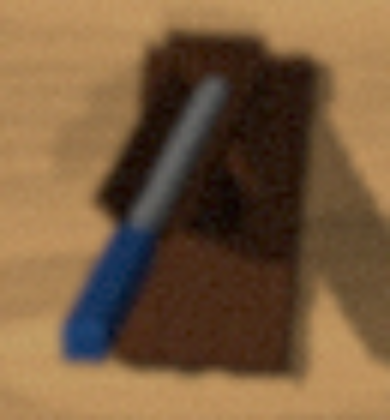

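View pics/rs.png

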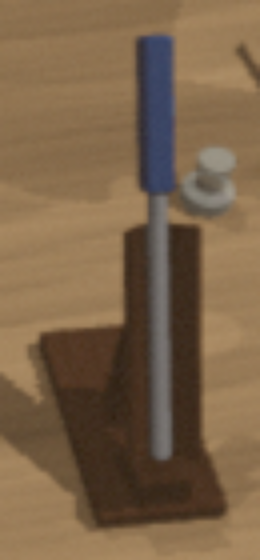

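```bash
cat > meas.py <<'E'
from h import *
from scipy.optimize import least_squares
t=load("top0.npz");s=load("scene0.npz")
T=lambda p:np.array(p)/5.+[255-.4,150-.4]
S=lambda p:np.array(p)/5.+[200-.4,180-.4]
# sieve fit by rack corners
loc=np.array([[-.012,.093],[-.012,-.093],[.115,-.093],[.115,.093]])
tt=T([(78,282),(450,328),(477,70),(108,25)]); ss=S([(510,78),(88,92),(75,325),(535,312)])
def pts(p): 
    c,n=np.cos(p[2]),np.sin(p[2]); return np.c_[loc@np.array([[c,n],[-n,c]])+p[:2],np.full(4,.198)]
f=lambda p:np.r_[(proj(t,pts(p))-tt).ravel(),(proj(s,pts(p))-ss).ravel()]
r=least_squares(f,[.55,0,0]);p=r.x
print("sieve rack",p,np.round(r.fun,1))
def toloc(P): 
    c,n=np.cos(p[2]),np.sin(p[2]); d=P[:,:2]-p[:2]; return np.round(np.c_[d@[c,n],d@[-n,c]]*1000,1)
for n,z,a,b in (("holes",.056,[(200,220),(367,345),(175,425)],[(380,402),(172,322),(372,225)]),
 ("red",.072,[(312,242),(220,280),(300,330)],[(250,385),(345,338),(252,297)]),
 ("big",.074,[(142,310),(217,360),(287,428)],[(432,280),(338,252),(252,208)])):
    A=onplane(t,T(a),z);B=onplane(s,S(b),z)
    print(n,"top",toloc(A).tolist(),"scene",toloc(B).tolist(),np.hypot(*toloc(A).T))
# rim: copper pixels by color fit
for c in(t,s):
    im=c["image"].astype(int);X=cloud(c); m=(im[...,0]-im[...,2]>60)&(im[...,1]<im[...,0]*.65)&(im[...,1]>60)&(np.hypot(X[...,0]-p[0],X[...,1]-p[1])<.1)&(X[...,2]>.07)&(X[...,2]<.1)
    P=X[m]; q=np.c_[2*P[:,:2],np.ones(len(P))]; x=np.linalg.lstsq(q,(P[:,:2]**2).sum(1),rcond=None)[0]
    print("rim",len(P),x[:2],np.sqrt(x[2]+x[:2]@x[:2]),P[:,2].mean())
# rest base + rod
for c,name,off,k,P in((t,"top",(150,180),6,[(85,350),(80,330),(215,85),(140,225)]),(s,"scene",(360,135),4,[(155,40),(160,190),(162,455)])):
    print(name,[np.round(onplane(c,np.array(q)/k+off-np.array([.4,.4]),z),4).tolist() for q,z in zip(P,[.24,.24,.05,.2] if name=="top" else [.245,.166,.04])])
np.save("sieve.npy",p)
E
python3 meas.py
```

```text
sieve rack [ 0.57132443 -0.02839657 -0.13613071] [-2.2 -0.4  0.6  0.3  0.8  0.9 -1.3  0.3  0.6  0.4 -1.4  0.7 -1.5  0.7
  0.8 -0.4]
holes top [[57.4, 33.0], [1.1, -63.9], [-54.9, 32.3]] scene [[52.3, 31.7], [1.0, -63.9], [-54.3, 32.5]] [66.20996904 63.90946722 63.6969387 ]
red top [[49.6, -27.5], [22.9, 18.5], [1.6, -26.7]] scene [[51.6, -26.9], [27.0, 16.9], [0.7, -25.6]] [56.7134023  29.43908966 26.74789711]
big top [[1.1, 57.4], [-20.3, 14.8], [-51.4, -26.0]] scene [[-3.6, 58.7], [-22.9, 15.3], [-52.5, -25.1]] [57.4105391  25.12230085 57.60173608]
rim 45 [ 0.56599233 -0.03188643] 0.06641893688407118 0.07528302798434225
rim 77 [ 0.57376345 -0.0227616 ] 0.07559948860732939 0.07869884599605931
top [[[0.4902, 0.3027, 0.24]], [[0.4979, 0.3048, 0.24]], [[0.6354, 0.2915, 0.05]], [[0.5453, 0.2916, 0.2]]]
scene [[[0.5005, 0.3009, 0.245]], [[0.5413, 0.3042, 0.166]], [[0.637, 0.2947, 0.04]]]
```

```bash
cat > rodfit.py <<'E'
from h import *
from scipy.optimize import minimize
def frame(p,tilt=np.deg2rad(35)):
    x,y,psi=p[:3]; 
    if len(p)>3: tilt=p[3]
    hd=np.array([np.cos(psi),np.sin(psi),0]); up=np.array([0,0,1.])
    d=-np.sin(tilt)*hd+np.cos(tilt)*up
    yy=np.cross(up,hd); xx=np.cross(yy,d)
    return d,xx,yy
def fit(cs,p0,zf=.035):
    N=4; data=[]
    for c,reg in cs:
        u0,u1,v0,v1=reg; im=c["image"][v0:v1,u0:u1].astype(float)
        b=np.clip((im[...,2]-im[...,0])/60,0,1)
        b=cv2.resize(b,None,fx=N,fy=N,interpolation=cv2.INTER_LINEAR); data.append((c,b,u0,v0))
    def cost(p):
        d,xx,yy=frame(p); o=np.array([p[0],p[1],zf]); e=0
        C=[o+d*l+xx*a+yy*b for l in(.16,.25) for a in(-.009,.009) for b in(-.009,.009)]
        for c,b,u0,v0 in data:
            q=(proj(c,C)-[u0,v0]+.5)*N-.5
            h=cv2.convexHull(q.astype(np.float32)); m=np.zeros(b.shape,np.uint8)
            cv2.fillConvexPoly(m,np.round(h*16).astype(np.int32),255,cv2.LINE_AA,4)
            e+=np.abs(m/255.-b).sum()/N/N
        return e
    best=None
    for st in range(3):
        s=[.006,.006,.06,.05][:len(p0)]
        sim=np.array([p0]+[np.array(p0)+np.eye(len(p0))[i]*s[i]*(1 if st%2 else -1) for i in range(len(p0))])
        r=minimize(cost,p0,method="Nelder-Mead",options=dict(initial_simplex=sim,xatol=1e-5,fatol=1e-3)); p0=r.x
    return r.x,r.fun
if __name__=="__main__":
    t=load("top0.npz");s=load("scene0.npz")
    rt=(155,195,190,245);rs=(385,415,135,195)
    for cs in([(t,rt)],[(s,rs)],[(t,rt),(s,rs)]):
        print(fit(cs,[.637,.293,-.08]),fit(cs,[.637,.293,-.08,.61]))
    p,_=fit([(t,rt),(s,rs)],[.637,.293,-.08]); np.save("rod.npy",p)
    d,_,_=frame(p); print(np.array([p[0],p[1],.035])+d*.215)
E
python3 rodfit.py
```

```text
(array([0.63722914, 0.30998184, 0.06446501]), np.float64(107.15848077512256)) (array([0.61192057, 0.3087963 , 0.09972994, 0.48625431]), np.float64(90.77808478860294))
(array([ 0.62664254,  0.27058248, -0.30730891]), np.float64(235.23837890624998)) (array([ 0.44550659,  0.36163617, -0.40341113,  1.78224208]), np.float64(140.48623812806372))
(array([ 0.63206838,  0.27579512, -0.23756426]), np.float64(375.5825539981618)) (array([ 0.62739695,  0.2823572 , -0.1786761 ,  0.56901386]), np.float64(375.3434991574755))
[0.51221297 0.3048165  0.21111769]
```

```bash
python3 - <<'E'
from h import *
t=load("top0.npz");s=load("scene0.npz")
for c,(u0,u1,v0,v1) in((t,(155,195,190,245)),(s,(385,415,135,195))):
    im=c["image"].astype(int)[v0:v1,u0:u1]; d=im[...,2]-im[...,0]
    for row in d[::4]: print(' '.join('%4d'%x for x in row[::2 if u1-u0>30 else 1]))
    print()
E
```

```text
-89  -91  -89  -86  -87  -88  -86  -88  -82  -69  -48  -39  -42  -46  -42  -34  -33  -34  -33  -33
 -89  -85  -86  -84  -87  -82  -78  -73  -74  -55  -39  -26  -20  -25  -15   -5   -7  -31  -26  -21
 -85  -85  -85  -86  -86  -79  -75  -76  -79  -53  -29  -22  -26   -5   -2   -3  -26  -32  -28  -26
 -87  -91  -81  -80  -79  -80  -79  -74  -55  -30  -13  -24   -5   -1   -5  -21  -28  -29  -26  -24
 -87  -91  -82  -81  -83  -79  -82  -52  -20  -28   -8   -5   -5   -1  -24  -28  -27  -47  -34  -26
 -87  -89  -84  -87  -85  -82  -47  -12  -20  -15   -4   -2   -3  -18  -25  -18  -21  -16  -44  -28
 -88  -91  -92  -89  -89  -81  -45  -24  -12   -4   -4    0  -23  -35  -17  -21  -17  -12  -22  -36
 -86  -96  -91  -87  -91  -90  -81   -1   54   38   13  -25  -40  -34  -24  -19  -25  -23  -26  -20
 -89  -90  -86  -83  -83  -73   18   65   62   48    4  -48  -54  -50  -48  -49  -51  -45  -39  -35
 -84  -87  -86  -85  -64   31   70   77   49   16  -38  -48  -51  -53  -45  -51  -49  -45  -54  -52
 -80  -83  -85  -62   32   66   71   46   13  -38  -54  -51  -52  -45  -47  -47  -42  -52  -53  -54
 
[... 1849 characters left out ...]
   -3   10   29   41   39   43   41   41   -9  -60  -63  -61  -63  -56  -37  -22  -20  -20  -21  -21
 -60  -59  -60  -58  -63  -67  -65  -66  -62  -40   -4   10   29   41   38   39   42   40    6  -54  -51  -30  -22  -20  -26  -28  -29  -27  -26  -22
 -63  -62  -63  -66  -67  -68  -64  -66  -68  -68  -65  -48   -3    0    0   -1   -9  -31  -48  -41  -22  -16  -15  -15  -12  -14  -15  -16  -15  -15
 -67  -68  -67  -67  -69  -69  -67  -68  -68  -68  -68  -61  -17   -8   -6   -8  -23  -57  -67  -56  -48  -36  -21  -20  -19  -18  -19  -18  -17  -17
 -65  -65  -66  -65  -67  -67  -66  -65  -60  -50  -47  -28  -12  -10   -7   -5   -9  -23  -38  -41  -42  -45  -45  -48  -55  -65  -71  -70  -68  -64
```

```bash
sed -i 's|b=np.clip((im\[...,2\]-im\[...,0\])/60,0,1)|dd=im[...,2]-im[...,0]; b=np.clip((dd+(42 if c is cs[-1][0] and len(cs)>1 or u0==385 else 10))/20,0,1); b[:CUT[u0]]*=0 if CUT[u0] else 1; b[(48 if u0==385 else 99):]=0|; s|^def fit|CUT={155:26,385:0}\ndef fit|' rodfit.py; python3 rodfit.py
```

```text
(array([ 0.63813321,  0.2977574 , -0.02728481]), np.float64(63.76760110294118)) (array([ 0.63327907,  0.29741596, -0.02385575,  0.58698551]), np.float64(63.04412147671568))
(array([ 0.63199393,  0.29309412, -0.09278267]), np.float64(119.58753063725491)) (array([ 0.63506786,  0.29311337, -0.13345218,  0.70862388]), np.float64(104.66312423406862))
(array([ 0.63610198,  0.29141504, -0.0942054 ]), np.float64(202.37600528492646)) (array([ 0.63325617,  0.2914433 , -0.08990793,  0.58915867]), np.float64(195.24154794730393))
[0.51332985 0.30301517 0.21111769]
```

```bash
cat > c.py <<'E'
from h import *
from rodfit import frame
from rig import ctrl
SV=np.load("sieve.npy"); L=.215-ctrl.hold_point_z
SGN=1
def quat(psi,tilt,sgn=None):
    d,xx,yy=frame([0,0,psi,tilt]); z=yy*(SGN if sgn is None else sgn)
    M=np.c_[-d,np.cross(z,-d),z]; q=R.from_matrix(M).as_quat(); return np.r_[q[3],q[:3]],d,xx
def w(xl,yl,z):
    c,n=np.cos(SV[2]),np.sin(SV[2]); return np.array([SV[0]+c*xl-n*yl,SV[1]+n*xl+c*yl,z])
def tcp(tip,psi,tilt,sgn=None):
    q,d,_=quat(psi,tilt,sgn); return np.asarray(tip)+d*L,q
PSI=-.08; TILT=np.deg2rad(35); FOOT=np.array([.6363,.2925,.035])
def tl(P):
    c,n=np.cos(SV[2]),np.sin(SV[2]); d=np.atleast_2d(P)[:,:2]-SV[:2]; return np.c_[d@[c,n],d@[-n,c]]
def reds(cam=None,n="top"):
    cam=cam or ctrl.read_camera(n); im=cam["image"].astype(int)
    m=((im[...,0]>90)&(im[...,1]<im[...,0]*.45)&(im[...,2]<im[...,0]*.5)).astype(np.uint8)
    k,l,st,ce=cv2.connectedComponentsWithStats(m)
    out=[]
    for i in range(1,k):
        P=tl(onplane(cam,ce[i],.070))[0]
        if np.hypot(*P)<.095 and st[i,4]>=4: out.append((np.round(P*1000,1).tolist(),int(st[i,4])))
    return out
E
python3 - <<'E'
from c import *
s=load("scene0.npz");t=load("top0.npz"); print(reds(t),reds(s))
q0=ctrl.sense()["joint_positions"]
for sg in(1,-1):
    print("sgn",sg)
    for nm,tip,psi,tl_ in [("home",FOOT,PSI,TILT),("pre",FOOT+quat(PSI,TILT)[1]*.1,PSI,TILT),("lift",FOOT+quat(PSI,TILT)[2]*.08,PSI,TILT)]+[(str(p),w(p[0]/1e3,p[1]/1e3,p[2]),SV[2],np.deg2rad(40)) for p in [(-50,0,.13),(12,-6,.064),(1,-46,.064),(40,25,.064),(48,-48,.064),(54,15,.064),(-30,0,.064)]]:
        p,q=tcp(tip,psi,tl_,sg); r=ctrl.solve_ik(p,q); print(nm,p.round(3),None if r is None else np.round(r,2))
E
```

```text
[([50.0, -26.3], 37), ([22.3, 18.6], 30), ([0.7, -27.0], 47)] [([-1.0, -26.0], 41), ([25.8, 17.6], 42), ([52.1, -26.7], 62)]
sgn 1
home [0.524 0.301 0.196] [ 0.45  0.32  1.71 -0.52  0.63 -0.69]
pre [0.467 0.306 0.278] [ 0.52  0.15  1.7  -0.46  0.82 -0.73]
lift [0.589 0.296 0.242] [ 0.39  0.37  1.51 -0.39  0.74 -0.88]
(-50, 0, 0.13) [ 0.397 -0.004  0.28 ] [-0.44 -0.41  2.21  0.31  0.69 -2.05]
(12, -6, 0.064) [ 0.457 -0.019  0.214] [-0.39 -0.13  2.21  0.42  0.42 -2.15]
(1, -46, 0.064) [ 0.441 -0.057  0.214] [-0.55 -0.17  2.24  0.58  0.49 -2.42]
(40, 25, 0.064) [0.489 0.008 0.214] [-0.27 -0.05  2.13  0.24  0.37 -1.9 ]
(48, -48, 0.064) [ 0.487 -0.065  0.214] [-0.49 -0.05  2.13  0.55  0.45 -2.35]
(54, 15, 0.064) [ 0.502 -0.004  0.214] [-0.29 -0.02  2.1   0.28  0.38 -1.95]
(-30, 0, 0.064) [ 0.417 -0.007  0.214] [-0.42 -0.25  2.3   0.42  0.45 -2.17]
sgn -1
home [0.524 0.301 0.196] [ 0.45  0.32  1.71 -0.52  0.63  2.45]
pre [0.467 0.306 0.278] [ 0.52  0.15  1.7  -0.46  0.82  2.41]
lift [0.589 0.296 0.242] [ 0.39  0.37  1.51 -0.39  0.74  2.26]
(-50, 0, 0.13) [ 0.397 -0.004  0.28 ] [-0.44 -0.41  2.21  0.31  0.69  1.09]
(12, -6, 0.064) [ 0.457 -0.019  0.214] [-0.39 -0.13  2.21  0.42  0.42  0.99]
(1, -46, 0.064) [ 0.441 -0.057  0.214] [-0.55 -0.17  2.24  0.58  0.49  0.72]
(40, 25, 0.064) [0.489 0.008 0.214] [-0.27 -0.05  2.13  0.24  0.37  1.25]
(48, -48, 0.064) [ 0.487 -0.065  0.214] [-0.49 -0.05  2.13  0.55  0.45  0.79]
(54, 15, 0.064) [ 0.502 -0.004  0.214] [-0.29 -0.02  2.1   0.28  0.38  1.19]
(-30, 0, 0.064) [ 0.417 -0.007  0.214] [-0.42 -0.25  2.3   0.42  0.45  0.97]
```

```bash
cat > go1.py <<'E'
from c import *
q,d,xx=quat(PSI,TILT)
p,_=tcp(FOOT,PSI,TILT)
ctrl.move_to(p+d*.1,q); print(ctrl.sense()["time_s"])
for n in("top","scene"):
    c=ctrl.read_camera(n); cv2.imwrite(f"pics/{n}1.png",c["image"][:,:,::-1]); np.savez(f"{n}1.npz",**c)
t,s=load("top1.npz"),load("scene1.npz")
crop(t,140,220,170,260,6,"pics/tc1.png");crop(s,350,440,100,200,6,"pics/sc1.png")
E
python3 go1.py
```

```text
1.375
```

View pics/sc1.png

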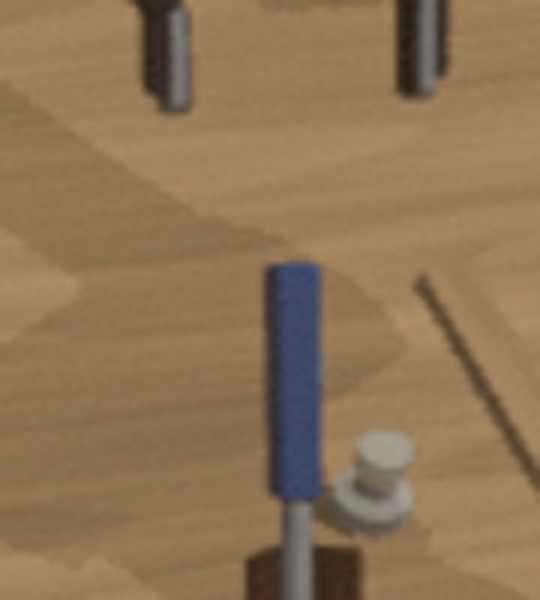

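View pics/tc1.png

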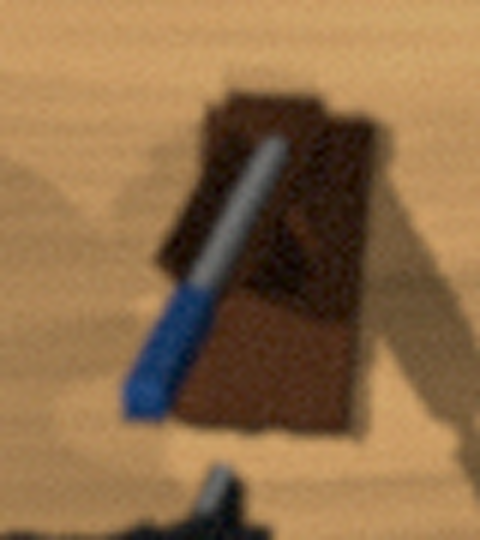

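```bash
cat > go2.py <<'E'
from c import *
q,d,xx=quat(PSI,TILT)
p,_=tcp(FOOT,PSI,TILT)
print("hit",ctrl.servo_line(p,vel=.12,guard=8)); s=ctrl.sense(); print(s["time_s"],(s["eef_pos"]-p).round(4),s["force"].round(2))
ctrl.grip(.0,squeeze=90); s=ctrl.sense(); print(s["time_s"],s["finger_gap"],s["force"].round(2),s["torque"].round(2))
np.save("grasp_q.npy",s["joint_positions"])
for n in("top","scene"):
    c=ctrl.read_camera(n); np.savez(f"{n}2.npz",**c)
if .014<s["finger_gap"]<.024:
    ctrl.servo_line(p+xx*.06,vel=.12); 
    ctrl.servo_line(p+xx*.06+d*.07,vel=.15); s=ctrl.sense(); print(s["time_s"],s["finger_gap"],s["force"].round(2))
for n in("top","scene"):
    c=ctrl.read_camera(n); np.savez(f"{n}3.npz",**c)
t,s=load("top3.npz"),load("scene3.npz")
crop(t,140,220,150,250,5,"pics/tc3.png");crop(s,350,450,80,280,3,"pics/sc3.png")
E
python3 go2.py
```

```text
hit False
2.4583 [-0.      0.0003  0.0007] [ 0.15  0.41 -0.26]
3.0833 0.016945855433205922 [-1.82 -0.26  2.99] [0.17 0.37 0.03]
4.45 0.016869144479559867 [-0.22 -0.04 -0.8 ]
```

View pics/sc3.png

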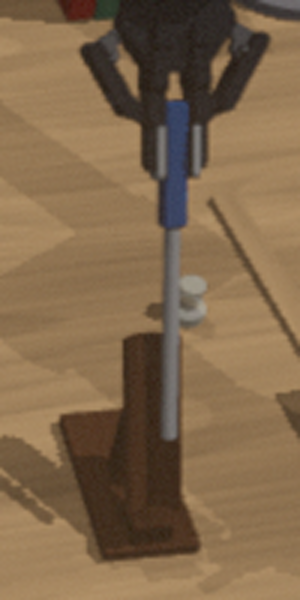

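View pics/tc3.png

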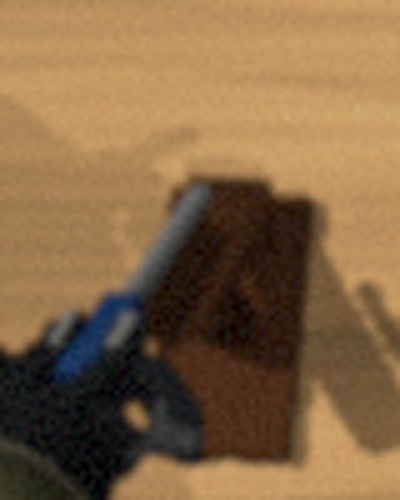

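```bash
cat > go3.py <<'E'
from c import *
q,d,xx=quat(PSI,TILT)
print("tip px expected",proj(load("scene3.npz"),FOOT+xx*.06+d*.07), "seen",[170/3+350,438/3+80])
T40=np.deg2rad(40)
p,q=tcp(w(-.07,.2,.16),SV[2],T40); ctrl.move_to(p,q); print(ctrl.sense()["time_s"])
p,q=tcp(w(-.055,.0,.14),SV[2],T40); ctrl.servo_line(p,vel=.25); s=ctrl.sense();print(s["time_s"],s["finger_gap"],s["force"].round(2))
for n in("top","scene"):
    c=ctrl.read_camera(n); np.savez(f"{n}4.npz",**c); print(proj(c,w(-.055,0,.14)),reds(c,n))
t,s=load("top4.npz"),load("scene4.npz")
crop(t,255,360,150,270,5,"pics/tc4.png");crop(s,200,320,130,290,4,"pics/sc4.png")
E
python3 go3.py
```

```text
tip px expected [[407.45386539 227.51004971]] seen [406.6666666666667, 226.0]
5.2583
6.5583 0.016622434650872965 [ 0.23 -0.26 -1.37]
[[303.19967734 231.7002147 ]] [([49.9, -26.5], 38), ([22.3, 18.3], 28), ([0.6, -26.8], 47)]
[[259.54521478 201.17541847]] [([-1.0, -26.1], 39), ([26.1, 17.5], 44), ([51.7, -26.7], 62)]
```

View pics/sc4.png

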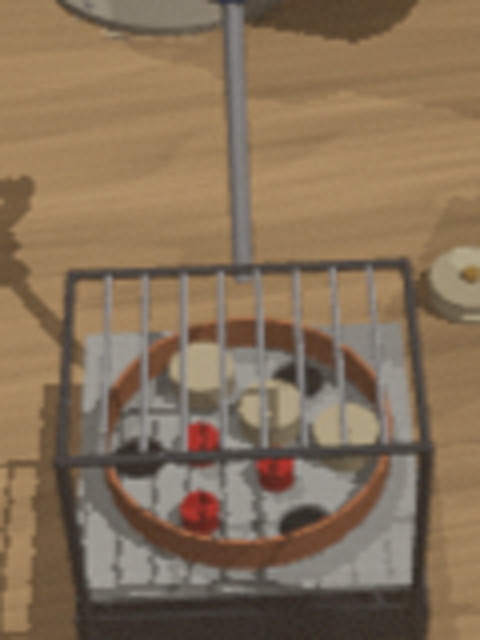

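View pics/tc4.png

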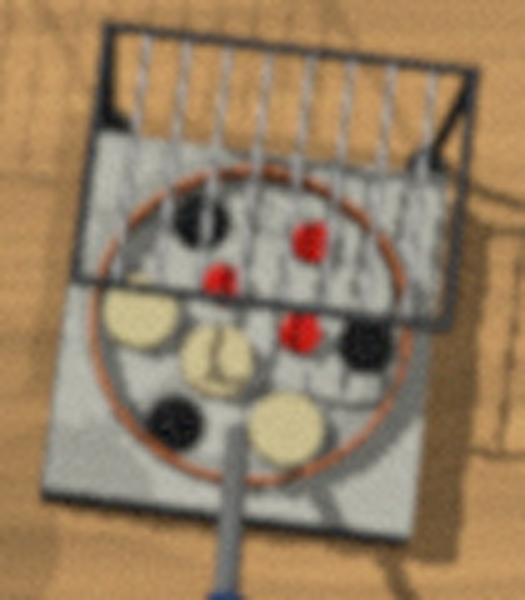

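```bash
python3 - <<'E'
from c import *
from scipy.optimize import least_squares
t,s=load("top4.npz"),load("scene4.npz")
# print line profile along expected axis
e=w(-.055,0,.14); d=quat(SV[2],np.deg2rad(40))[1]; g=e+d*.215
for c in(t,s):
    for l in(-.02,-.01,0,.01,.02,.05,.1,.15):
        u,v=proj(c,e+d*l)[0]; row=c["image"][int(round(v)),int(round(u))-6:int(round(u))+7].astype(int)
        print(l,round(u,1),round(v,1),[int(x) for x in row.mean(1)])
# depth-based: shaft points
X=cloud(s)
ss=s["image"].astype(int); sat=ss.max(-1)-ss.min(-1)
m=(sat<30)&(X[...,2]>.12)&(X[...,2]<.32); m[:130]=0
P=X[m]; L=tl(P); k=(abs(L[:,1])<.03)&(L[:,0]<-.03)&(L[:,0]>-.2); P=P[k];L=L[k]
print(len(P)); 
for z in np.arange(.13,.3,.015):
    a=(abs(P[:,2]-z)<.0075)
    if a.sum(): print(z.round(3),a.sum(),L[a].mean(0).round(4), "axis x exp",round(-.055-(P[a,2].mean()-.14)*np.tan(np.deg2rad(40)),4))
E
```

```text
-0.02 303.5 227.6 [145, 148, 135, 130, 108, 99, 88, 86, 81, 85, 97, 125, 144]
-0.01 303.4 229.6 [153, 153, 146, 127, 121, 109, 102, 100, 116, 136, 148, 159, 171]
0 303.2 231.7 [174, 180, 180, 179, 174, 165, 147, 155, 162, 172, 177, 178, 176]
0.01 303.0 233.8 [168, 179, 175, 170, 161, 147, 136, 146, 161, 174, 174, 173, 175]
0.02 302.9 236.0 [174, 171, 162, 136, 115, 110, 100, 114, 150, 166, 176, 178, 177]
0.05 302.3 242.6 [143, 149, 140, 131, 111, 106, 104, 100, 113, 141, 147, 140, 133]
0.1 301.4 254.2 [51, 46, 51, 70, 105, 117, 107, 94, 61, 49, 49, 57, 62]
0.15 300.4 266.8 [138, 137, 129, 123, 109, 108, 98, 85, 89, 113, 135, 134, 139]
-0.02 259.9 209.8 [117, 131, 101, 90, 82, 79, 75, 74, 76, 78, 109, 132, 91]
-0.01 259.7 205.5 [127, 137, 126, 132, 134, 134, 134, 133, 134, 129, 126, 135, 132]
0 259.5 201.2 [125, 136, 115, 118, 116, 114, 118, 116, 117, 121, 126, 124, 121]
0.01 259.4 196.9 [71, 80, 85, 71, 70, 66, 66, 69, 68, 68, 86, 97, 71]
0.02 259.2 192.5 [117, 118, 118, 119, 113, 96, 111, 121, 123, 111, 110, 120, 122]
0.05 258.7 179.5 [134, 136, 134, 127, 111, 103, 121, 125, 120, 122, 137, 137, 134]
0.1 257.9 157.5 [129, 131, 131, 124, 107, 99, 118, 129, 122, 123, 128, 128, 129]
0.15 257.0 135.3 [122, 115, 106, 102, 86, 88, 112, 128, 124, 108, 73, 69, 62]
314
0.13 1 [-0.0656  0.0081] axis x exp -0.0514
0.145 24 [-0.0704  0.0016] axis x exp -0.0613
0.16 37 [-0.0793  0.0022] axis x exp -0.0718
0.175 32 [-0.0903  0.0016] axis x exp -0.0846
0.19 40 [-0.1032  0.0018] axis x exp -0.0975
0.205 40 [-0.1139  0.0024] axis x exp -0.1097
0.22 35 [-0.125   0.0021] axis x exp -0.1219
0.235 39 [-0.1365  0.0016] axis x exp -0.1348
0.25 41 [-0.1474  0.002 ] axis x exp -0.1471
0.265 25 [-0.1552  0.0026] axis x exp -0.1574
```

```bash
cat >> c.py <<'E'
def tip_model(tip_cmd,psi,tilt,delta,a=0.):
    """actual foot centre, given commanded tip; delta=tilt error, a = axial slip (foot nearer hand +)"""
    d=quat(psi,tilt)[1]; g=np.asarray(tip_cmd)+d*.215
    d2=quat(psi,tilt+delta)[1]; return g-d2*(.215-a), d2
E
python3 - <<'E'
from c import *
t,s=load("top4.npz"),load("scene4.npz"); T=np.deg2rad(40)
th=np.linspace(0,2*np.pi,24)
for a in(-.003,0,.003,.006):
  for dl in(0,-1,-2,-3,-4,-5):
    f,d2=tip_model(w(-.055,0,.14),SV[2],T,np.deg2rad(dl),a); _,_,xx=quat(SV[2],T+np.deg2rad(dl)); yy=np.cross(d2,xx)
    C=f+.006*(np.cos(th)[:,None]*xx+np.sin(th)[:,None]*yy)
    print(a,dl,"top min row %.1f scene max row %.1f"%(proj(t,C)[:,1].min(),proj(s,C)[:,1].max()),tl(f).round(4),f[2].round(4))
E
```

```text
-0.003 0 top min row 229.0 scene max row 202.8 [[-0.0531  0.    ]] 0.1377
-0.003 -1 top min row 230.3 scene max row 202.6 [[-0.056 -0.   ]] 0.1353
-0.003 -2 top min row 231.6 scene max row 202.4 [[-0.059 -0.   ]] 0.1329
-0.003 -3 top min row 232.9 scene max row 202.2 [[-0.062  0.   ]] 0.1306
-0.003 -4 top min row 234.2 scene max row 202.0 [[-0.0651  0.    ]] 0.1283
-0.003 -5 top min row 235.5 scene max row 201.7 [[-0.0682  0.    ]] 0.1261
0 0 top min row 229.7 scene max row 201.5 [[-0.055  0.   ]] 0.14
0 -1 top min row 230.9 scene max row 201.3 [[-0.0579  0.    ]] 0.1376
0 -2 top min row 232.2 scene max row 201.1 [[-0.0608 -0.    ]] 0.1353
0 -3 top min row 233.5 scene max row 200.9 [[-0.0638 -0.    ]] 0.133
0 -4 top min row 234.8 scene max row 200.7 [[-0.0668  0.    ]] 0.1308
0 -5 top min row 236.1 scene max row 200.4 [[-0.0699  0.    ]] 0.1286
0.003 0 top min row 230.3 scene max row 200.2 [[-0.0569  0.    ]] 0.1423
0.003 -1 top min row 231.5 scene max row 200.0 [[-0.0598 -0.    ]] 0.1399
0.003 -2 top min row 232.8 scene max row 199.9 [[-0.0627 -0.    ]] 0.1376
0.003 -3 top min row 234.0 scene max row 199.7 [[-0.0656  0.    ]] 0.1354
0.003 -4 top min row 235.3 scene max row 199.4 [[-0.0686 -0.    ]] 0.1332
0.003 -5 top min row 236.6 scene max row 199.2 [[-0.0716  0.    ]] 0.131
0.006 0 top min row 230.9 scene max row 198.9 [[-0.0589  0.    ]] 0.1446
0.006 -1 top min row 232.1 scene max row 198.7 [[-0.0617  0.    ]] 0.1423
0.006 -2 top min row 233.4 scene max row 198.6 [[-0.0645  0.    ]] 0.14
0.006 -3 top min row 234.6 scene max row 198.4 [[-0.0674  0.    ]] 0.1378
0.006 -4 top min row 235.9 scene max row 198.2 [[-0.0704 -0.    ]] 0.1356
0.006 -5 top min row 237.2 scene max row 197.9 [[-0.0733  0.    ]] 0.1335
```

```bash
cat >> c.py <<'E'
import os,json
CAL=dict(delta=np.deg2rad(-3),a=.005,dy=.001,zc=.064)
if os.path.exists("cal.json"): CAL.update(json.load(open("cal.json")))
RT=np.deg2rad(39)
def ptcp(xl,yl,z,rt=RT):
    tip=w(xl/1e3,yl/1e3-CAL["dy"],z); dr=quat(SV[2],rt)[1]; q,dt,_=quat(SV[2],rt-CAL["delta"])
    return tip+dr*(.215-CAL["a"])-dt*ctrl.hold_point_z,q,dr
def go(xl,yl,z=None,vel=.15,guard=None):
    p,q,_=ptcp(xl,yl,CAL["zc"] if z is None else z)
    return ctrl.servo_line(p,vel=vel,rot=q,guard=guard)
def shot(k):
    for n in("top","scene"):
        c=ctrl.read_camera(n); np.savez(f"{n}{k}.npz",**c); print(n,reds(c,n))
    t,s=load(f"top{k}.npz"),load(f"scene{k}.npz")
    a=cv2.resize(t["image"][150:270,255:360,::-1],None,fx=4,fy=4,interpolation=cv2.INTER_CUBIC); b=cv2.resize(s["image"][175:295,205:315,::-1],None,fx=3.4,fy=4,interpolation=cv2.INTER_CUBIC)
    cv2.imwrite(f"pics/v{k}.png",np.hstack([a,b]))
def st(): s=ctrl.sense(); print("t",round(s["time_s"],2),"gap",round(s["finger_gap"],4),"F",s["force"].round(2))
E
cat > go5.py <<'E'
from c import *
# entry along rod axis: end (12,-6,.068), start 0.1 back along the rod
dr=quat(0,RT)[1]
for b,v in((.11,.2),(.015,.15)): print(go(12+dr[0]*b*1e3,-6,.066+dr[2]*b,vel=v,guard=6 if b<.1 else None))
st()
h=go(12,-6,.054,vel=.03,guard=3.5); st()
p,q,_=ptcp(12,-6,.054); s=ctrl.sense(); ztip=.054+s["eef_pos"][2]-p[2]; print("hit",h,"ztip",ztip,(s["eef_pos"]-p).round(4))
shot(5)
E
python3 go5.py
```

```text
False
False
t 7.69 gap 0.0172 F [-0.55  0.21 -0.13]
t 8.28 gap 0.0169 F [0.34 0.09 0.88]
hit True ztip 0.06205175366790491 [-0.003   0.0003  0.0081]
top [([49.9, -26.5], 38), ([22.3, 18.3], 28), ([-0.1, -26.6], 50)]
scene [([-1.2, -26.1], 40), ([26.1, 17.2], 46), ([52.3, -26.7], 63)]
```

View pics/v5.png

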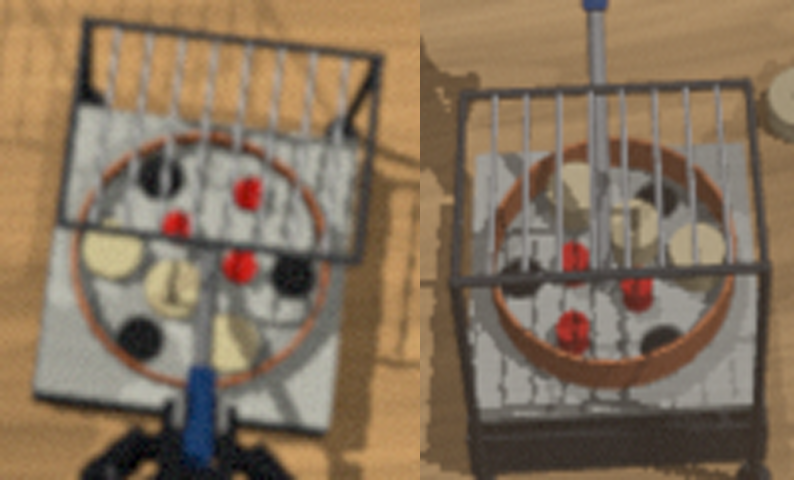

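```bash
cat > go6.py <<'E'
from c import *
json.dump(dict(zc=.0645),open("cal.json","w")); CAL["zc"]=.0645
go(8,-5,vel=.05); go(0,-5,vel=.1); go(0,-28,vel=.1); shot("6a"); go(0,-45,vel=.08); st(); shot(6)
E
python3 go6.py
```

```text
top [([50.0, -26.3], 37), ([22.6, 18.4], 29), ([1.3, -46.7], 59)]
scene [([-0.9, -46.9], 40), ([26.1, 17.5], 44), ([52.1, -26.7], 62)]
t 9.72 gap 0.0167 F [ 0.09  0.16 -0.74]
top [([50.1, -26.4], 39), ([22.1, 18.5], 29), ([-4.1, -73.3], 11)]
scene [([26.1, 17.4], 44), ([52.0, -26.8], 61)]
```

View pics/v6.png

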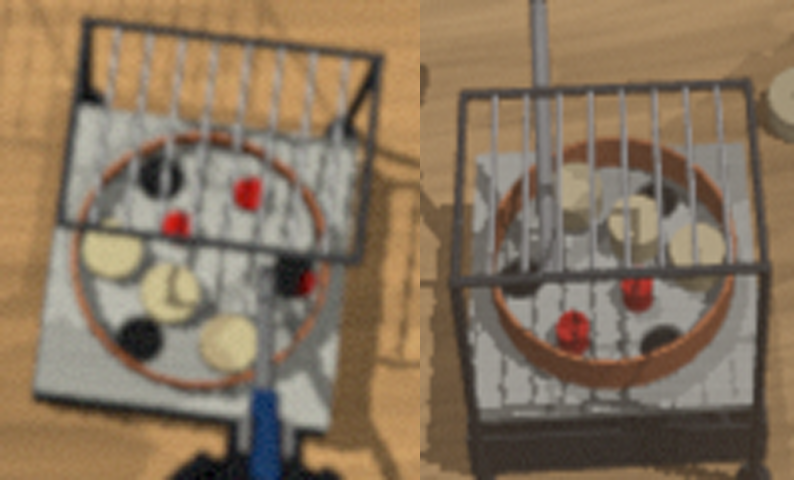

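```bash
cat > go7.py <<'E'
from c import *
go(8,-12,vel=.12); go(7,10,vel=.08); go(26,18.7,vel=.08); shot("7a"); go(41,25.5,vel=.07); st(); shot(7)
E
python3 go7.py
```

```text
top [([42.8, 36.0], 16), ([42.4, 22.7], 17), ([49.9, -26.5], 38), ([-6.2, -70.6], 22)]
scene [([43.2, 30.1], 68), ([52.1, -26.7], 62)]
t 11.57 gap 0.0168 F [ 0.   -0.   -1.74]
top [([62.2, 37.0], 4), ([49.9, -26.5], 38), ([-6.3, -70.8], 22)]
scene [([52.3, -26.7], 61)]
```

View pics/v7.png

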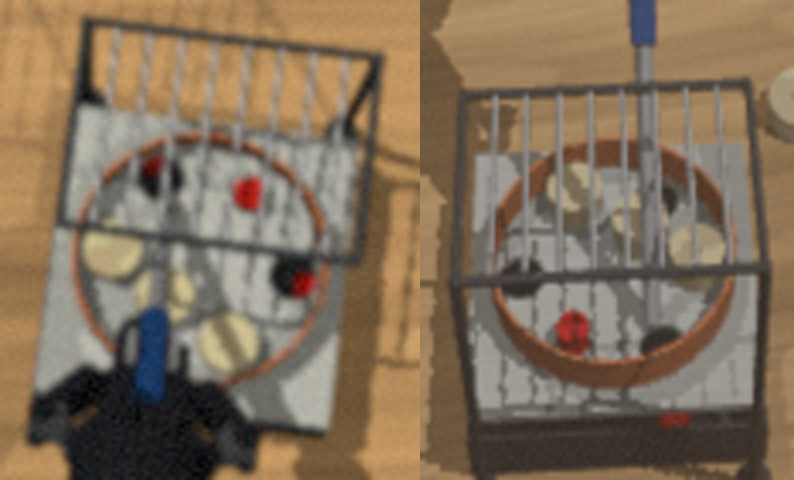

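```bash
cat > go8.py <<'E'
from c import *
go(22,5,vel=.15); go(16,-38,vel=.15); go(49,-48,vel=.1); go(50,-25,vel=.08); shot("8a"); st()
E
python3 go8.py
```

```text
top [([62.4, 37.8], 5), ([50.7, -4.5], 37), ([-7.0, -70.1], 12)]
scene [([52.6, -5.2], 71)]
t 13.48 gap 0.0168 F [-0.22 -0.53 -1.26]
```

View pics/v8a.png

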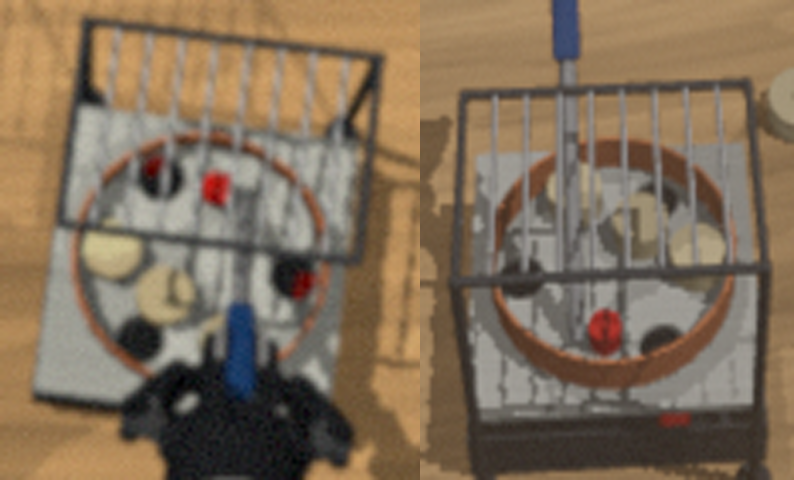

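Bead 3 is tracking straight; continue into the hole.

```bash
cat > go9.py <<'E'
from c import *
go(51.5,-5,vel=.08); print(reds(None,"scene")); go(53,15,vel=.07); st(); shot(9)
E
python3 go9.py
```

```text
[([54.1, 13.7], 65)]
t 14.37 gap 0.0168 F [-0.75 -0.82 -1.33]
top [([62.8, 37.7], 4), ([-5.9, -70.6], 22)]
scene []
```

View pics/v9.png

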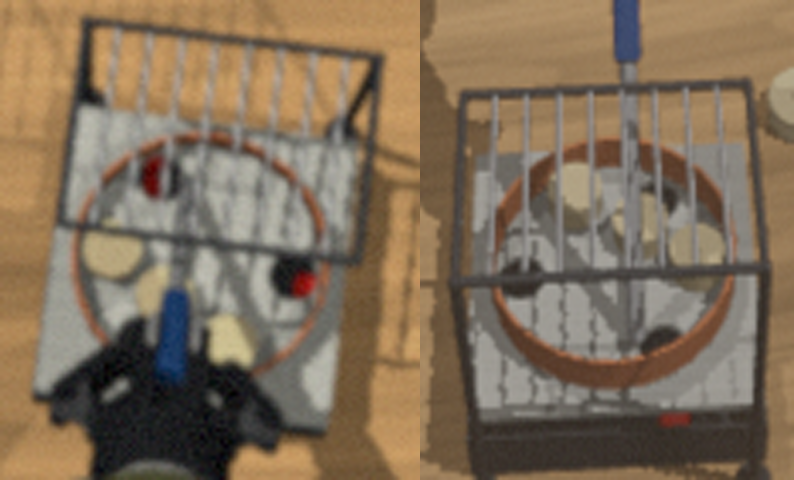

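```bash
cat > go10.py <<'E'
from c import *
dr=quat(0,RT)[1]
go(14,-5,vel=.15); 
for b,v in((.015,.1),(.12,.25)): go(14+dr[0]*b*1e3,-5,CAL["zc"]+dr[2]*b,vel=v)
st(); go(-80,60,.19,vel=.25); go(-80,220,.19,vel=.3)
st(); shot(10)
t,s=load("top10.npz"),load("scene10.npz")
crop(t,180,290,180,300,5,"pics/tc10.png");crop(s,290,400,100,240,4,"pics/sc10.png")
e=w(-.08,.22-CAL["dy"],.19)
print("tip exp", proj(t,e),proj(s,e))
E
python3 go10.py
```

```text
t 15.78 gap 0.0172 F [ 0.78  0.17 -1.26]
t 17.38 gap 0.017 F [-0.04  0.95 -0.64]
top [([62.4, 37.8], 5), ([48.4, 38.3], 11), ([-6.3, -70.5], 21)]
scene []
tip exp [[212.06962237 227.27061132]] [[354.7917579  174.60376976]]
```

View pics/v10.png

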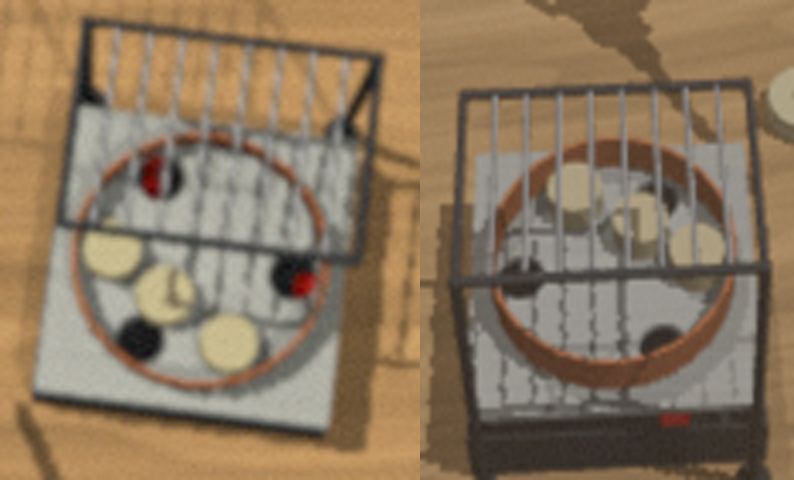

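View pics/tc10.png

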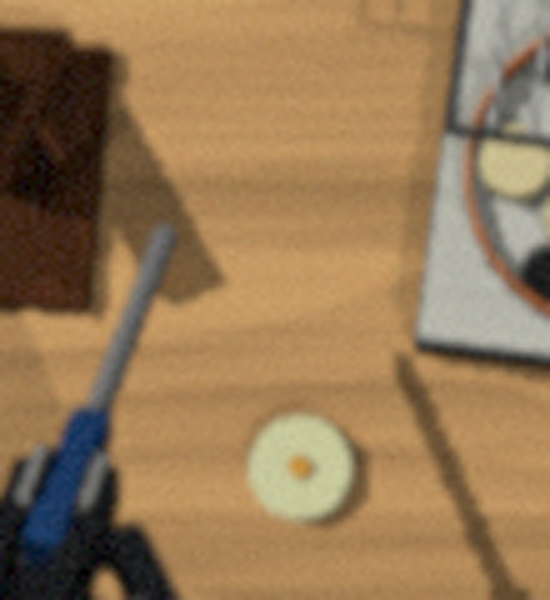

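View pics/sc10.png

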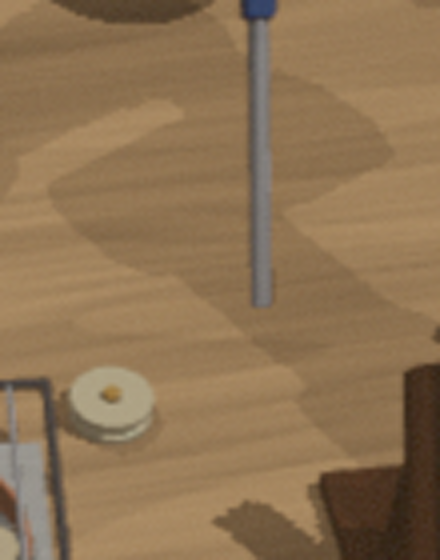

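```bash
python3 - <<'E'
from c import *
t=load("top10.npz");X=cloud(t);im=t["image"].astype(int)
m=((im[...,0]>90)&(im[...,1]<im[...,0]*.45)&(im[...,2]<im[...,0]*.5))
for v,u in zip(*np.where(m)):
    if 255<u<345 and 160<v<250: print(u,v,X[v,u].round(3),end=" ")
print()
def shaft(f,box):
    s=load(f);X=cloud(s);u0,u1,v0,v1=box;im=s["image"].astype(int)
    sub=X[v0:v1,u0:u1];I=im[v0:v1,u0:u1]; m=((I.max(-1)-I.min(-1))<28)&(I.mean(-1)>75)&(sub[...,2]>.04)
    rows=[];pix=[]
    for r in range(m.shape[0]):
        k=np.where(m[r])[0]
        if 3<=len(k)<=9: rows.append(np.median(sub[r,k],0)); pix.append((u0+k.mean(),v0+r))
    P=np.array(rows);px=np.array(pix)
    cz=np.polyfit(P[:,2],P[:,0],1);cy=np.polyfit(P[:,2],P[:,1],1)
    res=P[:,0]-np.polyval(cz,P[:,2]); k=abs(res)<.006; cz=np.polyfit(P[k,2],P[k,0],1);cy=np.polyfit(P[k,2],P[k,1],1)
    print(f,len(P),k.sum(),"tilt",np.rad2deg(np.arctan(np.hypot(cz[0],cy[0]))).round(2),"psi",np.arctan2(-cy[0],-cz[0]).round(3),"at z=.15",np.polyval(cz,.15).round(4),np.polyval(cy,.15).round(4),"z range",P[k,2].min().round(3),P[k,2].max().round(3),"px first/last",px[0],px[-1])
shaft("scene0.npz",(388,410,184,250))
shaft("scene2.npz",(388,410,184,250))
shaft("scene3.npz",(398,416,160,226))
shaft("scene10.npz",(345,365,108,175))
shaft("scene4.npz",(250,266,135,190))
E
```

```text
292 190 [0.653 0.002 0.012] 293 190 [ 0.652 -0.001  0.013] 294 190 [ 0.651 -0.003  0.018] 293 191 [ 0.649 -0.001  0.014] 294 191 [ 0.649 -0.003  0.017] 292 194 [0.64  0.002 0.02 ] 293 194 [ 0.639 -0.     0.022] 291 195 [0.635 0.005 0.028] 292 195 [0.636 0.003 0.023] 293 195 [ 0.636 -0.     0.021] 294 195 [ 0.636 -0.003  0.021] 291 196 [0.633 0.005 0.023] 292 196 [0.633 0.003 0.024] 293 196 [ 0.633 -0.     0.023] 292 197 [0.631 0.003 0.021] 293 197 [ 0.631 -0.     0.021] 329 219 [ 0.569 -0.099  0.017] 330 219 [ 0.569 -0.101  0.017] 331 219 [ 0.569 -0.104  0.02 ] 332 219 [ 0.569 -0.107  0.019] 333 219 [ 0.568 -0.109  0.022] 329 220 [ 0.565 -0.098  0.024] 330 220 [ 0.565 -0.1    0.025] 331 220 [ 0.565 -0.103  0.024] 332 220 [ 0.566 -0.106  0.021] 333 220 [ 0.567 -0.11   0.016] 329 221 [ 0.563 -0.098  0.024] 330 221 [ 0.563 -0.101  0.021] 331 221 [ 0.563 -0.103  0.023] 332 221 [ 0.563 -0.106  0.021] 329 222 [ 0.56  -0.098  0.023] 330 222 [ 0.559 -0.1    0.026] 331 222 [ 0.56  -0.103  0.022] 332 222 [ 0.56  -0.106  0.023] 329 223 [ 0.557 -0.098  0.023] 330 223 [ 0.557 -0.1    0.026] 331 223 [ 0.557 -0.103  0.024] 
scene0.npz 65 65 tilt 35.37 psi -0.07 at z=.15 0.5609 0.2992 z range 0.042 0.167 px first/last [399.5 184. ] [400.5 248. ]
scene2.npz 66 66 tilt 35.34 psi -0.067 at z=.15 0.5616 0.299 z range 0.041 0.168 px first/last [399. 184.] [400. 249.]
scene3.npz 66 66 tilt 32.15 psi -0.085 at z=.15 0.6208 0.2938 z range 0.126 0.251 px first/last [407.5 160. ] [406. 225.]
scene10.npz 67 67 tilt 39.29 psi -0.124 at z=.15 0.56 0.1945 z range 0.195 0.308 px first/last [354. 108.] [355. 174.]
scene4.npz 55 55 tilt 37.3 psi -0.136 at z=.15 0.5009 -0.017 z range 0.158 0.256 px first/last [258. 135.] [260. 189.]
```

```bash
python3 - <<'E'
from c import *
q,d,xx=quat(PSI,TILT)
for a in(0,.005):
    f,d2=tip_model(FOOT+xx*.06+d*.07,PSI,TILT,np.deg2rad(-3),a)
    k=(.15-f[2])/d2[2]; ax=f+d2*k; print("scene3 a",a,"foot",f.round(4),"axis@.15",ax.round(4),"bias",(np.array([.6208,.2938])-ax[:2]).round(4),"foot px",proj(load("scene3.npz"),f-0*d2))
f,d2=w(-.08,.22-CAL["dy"],.19),quat(SV[2],RT)[1]; 
ax=f+d2*((.15-f[2])/d2[2]); print("scene10 axis",ax.round(4),"bias",(np.array([.56,.1945])-ax[:2]).round(4))
ax=FOOT+d*((.15-.035)/d[2]); print("home axis",ax.round(4),"bias",(np.array([.5609,.2992])-ax[:2]).round(4))
# IK check for return
for e,b in((.06,.07),(.06,.004),(.004,.004),(0,0)):
    tip=FOOT+xx*e+d*b; qq,dt,_=quat(PSI,TILT+np.deg2rad(3)); p=tip+d*.21-dt*ctrl.hold_point_z; print(ctrl.solve_ik(p,qq).round(2))
E
```

```text
scene3 a 0 foot [0.6359 0.2925 0.1205] axis@.15 [0.6176 0.294  0.15  ] bias [ 0.0032 -0.0002] foot px [[405.71102772 226.12886389]]
scene3 a 0.005 foot [0.6333 0.2927 0.1248] axis@.15 [0.6176 0.294  0.15  ] bias [ 0.0032 -0.0002] foot px [[405.74636885 224.01238384]]
scene10 axis [0.5539 0.195  0.15  ] bias [ 0.0061 -0.0005]
home axis [0.556  0.2989 0.15  ] bias [0.0049 0.0003]
[ 0.45  0.24  1.6  -0.47  0.77 -0.79]
[ 0.41  0.35  1.59 -0.5   0.65 -0.76]
[ 0.46  0.32  1.73 -0.61  0.59 -0.6 ]
[ 0.46  0.33  1.74 -0.62  0.57 -0.59]
```

```bash
cat > go11.py <<'E'
from c import *
_,d,xx=quat(PSI,TILT); qq,dt,_=quat(PSI,TILT+np.deg2rad(3))
P=lambda e,b: FOOT+xx*e+d*b+d*.21-dt*ctrl.hold_point_z
ctrl.servo_line(P(.09,.10),vel=.2,rot=qq); ctrl.servo_line(P(.06,.015),vel=.2); ctrl.servo_line(P(.012,.010),vel=.1); st()
def off():
    e=ctrl.sense()["eef_pos"]-P(0,0); return (e@xx).round(4),(e@d).round(4)
h=ctrl.servo_line(P(-.004,.010),vel=.03,guard=2.5); print("normal",h,off()); st()
e=off()[0]
h=ctrl.servo_line(P(e,-.006),vel=.03,guard=3); print("axial",h,off()); st()
shot(11); t,s=load("top11.npz"),load("scene11.npz")
a=cv2.resize(t["image"][170:270,140:220,::-1],None,fx=5,fy=5,interpolation=cv2.INTER_CUBIC); b=cv2.resize(s["image"][130:280,360:420,::-1],None,fx=4,fy=3.3333,interpolation=cv2.INTER_CUBIC)
cv2.imwrite("pics/r11.png",np.hstack([a,b]))
E
python3 go11.py
```

```text
t 19.68 gap 0.0168 F [-0.63  0.48 -1.1 ]
normal True (np.float64(-0.0004), np.float64(0.01))
t 20.13 gap 0.0166 F [0.74 0.75 2.54]
axial True (np.float64(0.0), np.float64(0.0051))
t 20.44 gap 0.017 F [-3.68 -0.35  4.92]
top [([62.8, 37.7], 4), ([48.2, 38.3], 11), ([-5.9, -70.6], 22)]
scene []
```

View pics/r11.png

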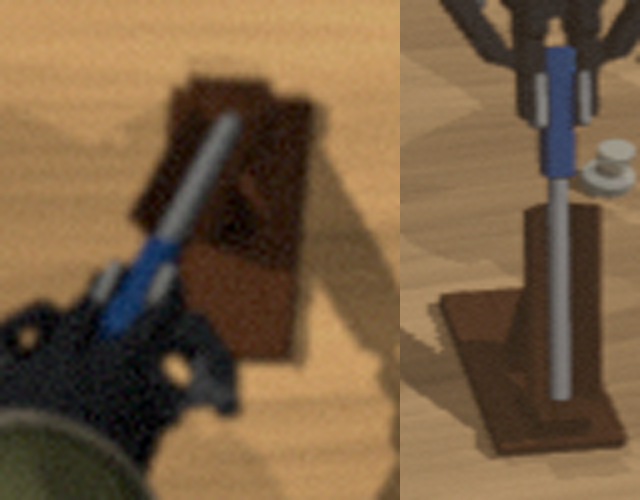

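```bash
cat > go12.py <<'E'
from c import *
qq,dt,_=quat(PSI,TILT+np.deg2rad(3))
ctrl.grip(.05); st(); ctrl.grip(.085)
p=ctrl.sense()["eef_pos"]; ctrl.servo_line(p+dt*.12,vel=.12); st()
ctrl.set_joints([1,.313,1.498,0,1.331,-.223]); st()
shot(12); t,s=load("top12.npz"),load("scene12.npz")
a=cv2.resize(t["image"][170:270,140:220,::-1],None,fx=5,fy=5,interpolation=cv2.INTER_CUBIC); b=cv2.resize(s["image"][130:280,360:420,::-1],None,fx=4,fy=3.3333,interpolation=cv2.INTER_CUBIC)
cv2.imwrite("pics/r12.png",np.hstack([a,b]))
for n,c in(("top",t),("scene",s)):
    df=cv2.absdiff(c["image"],load(n+"0.npz")["image"]).max(-1); cv2.imwrite(f"pics/d{n}.png",np.clip(df.astype(int)*3,0,255).astype(np.uint8))
    k,l,stt,ce=cv2.connectedComponentsWithStats(cv2.morphologyEx((df>35).astype(np.uint8),cv2.MORPH_CLOSE,np.ones((3,3))))
    print(n,[(stt[i].tolist()) for i in range(1,k) if stt[i,4]>5])
E
python3 go12.py
```

```text
t 20.96 gap 0.0498 F [-0.33  0.99 -0.15]
t 22.55 gap 0.085 F [-1.03 -0.01 -0.19]
t 23.78 gap 0.0852 F [ 0.2  -0.43 -0.22]
top [([48.2, 38.3], 11), ([-6.8, -70.5], 19)]
scene []
top [[291, 189, 5, 10, 33], [313, 193, 11, 11, 84], [295, 202, 12, 10, 62], [310, 212, 12, 11, 97], [301, 216, 8, 10, 42], [328, 218, 6, 6, 31], [293, 227, 9, 6, 30]]
scene [[268, 223, 10, 12, 31], [242, 229, 23, 18, 137], [260, 240, 14, 14, 99], [242, 252, 13, 12, 109], [276, 278, 8, 3, 17]]
```

View pics/r12.png

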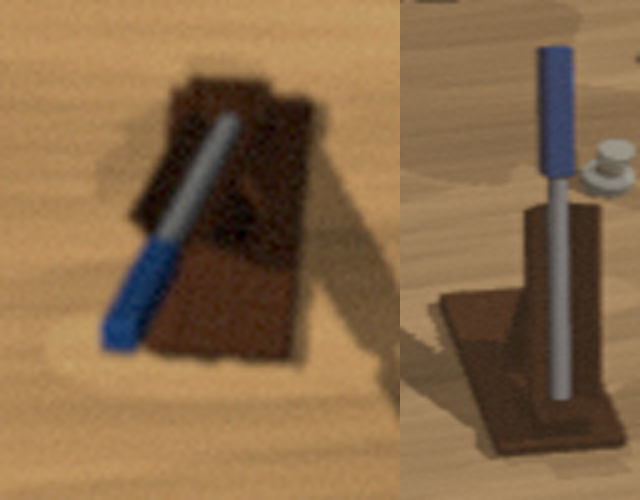

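View pics/v12.png

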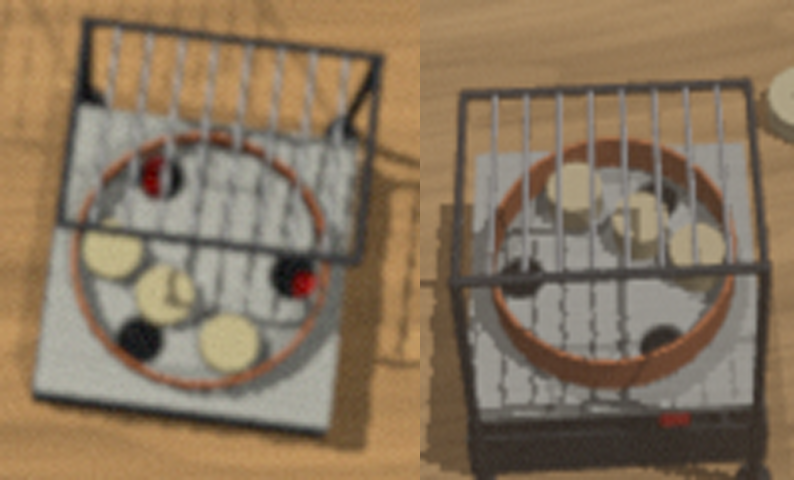

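Comparing the first and last images, only the beads have changed. The rod is back where it started and the robot is clear, so I'm handing in.

```bash
python3 -c "
from rig import ctrl
ctrl.close_job(); print(ctrl.sense()['time_s'])"
```

```text
the job is handed in; nothing more can be done
the job is handed in; nothing more can be done
```

I gripped the rod by its handle, reached in under the rack and pushed one red bead into hole1 and two into hole0. I then laid the rod back in its rest and handed the job in, about 24 s into the 72 s allowed.

**Beads:** The last pictures show no red bead on the sieve floor and all three cream beads still inside the rim. I also checked depth through the holes. The red there is about 20 mm above the bench, which is tray level. The beads under hole0 overlap in the view, so I inferred two there rather than counting them separately.

**Rod and bench:** The rod's image shows no detectable change from the first picture. In that comparison only the bead areas of the sieve changed, so the weights, pulley, bob and stopper did not move. Two of the cream beads were nudged a little inside the sieve.

**One disagreement:** The rod sagged about 3° in the grip after lifting, and I corrected for that while stirring and putting it back. My first estimate also had it about 5 mm too short along its length. Contact with the foot stop showed that was wrong, and the foot ended in its proper place.

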